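Refill and prime the laundry dosing unit

TASK

Refill and prime the detergent dosing unit: stand the detergent cartridge upright in the unit's open drawer, let go of it, and slide the drawer fully shut. Then take the priming key from its stand, turn it so that its cross-shaped fins mesh with the cross slot on top of the unit, and slide it down until it is fully home against the spring. Finish while still holding the key pressed home, without letting go; leave the lidded jar and the measuring cup standing where they are.

Things in the scene. Friction and masses are not known exactly. Their poses are not given: they have to be found in the camera images.
- cartridge: Detergent cartridge, loose: white upright block, 60 (its x) x 40 (its y) x 52 mm high, with a grey round screw cap 24 mm wide and 10 mm high on top (62 mm in all). Origin at the centre of its underside, z up. About 0.2 kg. Grasp across its 40 mm width below the cap.
- key: Priming key, loose, 0.12 kg, upright in its stand. Origin: centre of the underside of its flange (steel disc 38 wide, 5 thick), z up. Black grip bar 56 (x) x 14 (y) mm at z 25 to 53 mm, on a round stem. Below the flange a cross of 4 steel fins along the key's x and y (so parallel and square to the bar), 28 across, 6 thick, V-edged, ending at z -30; round nose 9 wide to z -32.5.
- stand: Key stand, fixed: white ring 60 mm outside and 35 mm inside diameter, 45 mm high; the key's flange rests on its rim, the fins hang inside. Origin at the centre of its underside, on the table.
- unit: Dosing unit, fixed: white box 200 (its x) x 200 (its y) x 110 mm high. Origin at the centre of its underside, on the table. The drawer slides out of its front face (at its x = -100 mm) towards its own -x. The drive socket stands on its top, 30 mm from the middle towards the front. The mouth for the drawer leaves 82 mm above the drawer's inner floor.
- tray (a joint): Drawer opening: 0 fully shut, grows to 0.14 m as it is pulled out. It stays where it is left; sliding takes about 2 N.
- tray_floor (a point): Point on top of the drawer's inner floor (14 mm above the table), moves with the drawer, axes as the unit's. Inside spans x -64 to +66, y -80 to +80 mm of it; side and back walls 46 mm high, front panel 80 mm, above the floor. The floor with x below (opening - 64 mm) lies outside the unit, open from above.
- tray_lip (a point): Centre of the front face of the drawer's grip lip, a dark bar 120 (y) x 16 (z) mm which stands 11 mm out of the front panel, 80 mm above the table; moves with the drawer. Push on it along the unit's +x to shut the drawer.
- socket_mouth (a point): Centre of the cross slot's mouth on the top of the drive socket, 160 mm above the table; z up. Metal 52 mm square block 44 high, turned at any angle, stiff (0.4 N m). Slot arms along this point's x and y and the block's sides, 8.5 wide, 33 across. Key fully home: its origin here, flange flat on the block. Fins fit at any quarter turn, else enter 5 mm at most.
- plunger (a joint): Travel of the spring plunger in the bottom of the slot: 0 untouched, about 0.012 m with the key fully home. The key's nose meets it 12.5 mm before home; it pushes up with 2.7 N at first and about 8.3 N at home, so it lifts the key again when that is let go.
- jar: Bystander: white jar with a lid, 72 mm wide, 95 mm high. Origin at the centre of its underside.
- cup: Bystander: clear measuring cup, 76 mm wide, 75 mm high. Origin at the centre of its underside.
There are look-alikes about, which are no part of the job. What is shaped like the cartridge but orange is not meant.

How it is judged:
By the outcome, as a careful person would: the job done as asked, in the order asked, and still so for the second after the job is handed in, while the arm keeps its last pose, push and grip.
It also fails if it takes over 72 s, if anything falls off the work surface, if the arm or the gripper's body presses on something with over 40 N, if the wrist force passes 120 N, or if a joint passes its speed limit or range.

ROBOT

A 6-joint arm with a two-finger parallel gripper is mounted at the origin on the work surface. World frame = base frame: x ahead of the robot, y to its left, z up, the work surface at z = 0. Lengths are in m, angles in rad, forces in N, time in s.
With the tool pointing down it reaches from about 0.375 to 0.925 m from the base axis. Payload 5.7 kg.
Tool frame: the origin (TCP) lies midway between the tips of the shut fingers; the grasp point (between the pads) lies 19 mm behind it; z points along the fingers, x is the direction in which the jaws open and shut, and the axes are right-handed (so a half turn about z gives the same grasp; the last joint's range is limited). The gripper opens to 88 mm and grips with 3 to 60 N. Pads are 20 mm wide; open, the fingers measure 115 mm over their backs; the gripper's body (75 mm by 178 mm) begins 61 mm behind the grasp point.
Start: joints at [-1.297, 0.359, 1.51, -0, 1.272, -0.115], TCP at [0.227, -0.555, 0.223] pointing down, gripper open.
Joint ranges: [-2.97, 2.97], [-1.01, 2.36], [0.21, 2.38], [-0.96, 4.11], [0.2, 2.71], [-2.98, 2.98]. Speed limits (rad/s): [2.39, 2.39, 3.14, 3.14, 3.14, 3.14].

INTERFACE

Orientations are given as a unit quaternion [x, y, z, w].
In Python, from bench import move_ptp, servo_line, goto_joints, move_gripper, sleep, inverse_kinematics, capture, PlanningError, close_job, spot_in, silhouettes, current_clock, current_joint_pos, current_qvel, current_joint_torque, current_position, current_orientation, current_force, current_torque, current_finger_gap gives the robot as it stands. Calls block until the motion is done:
- move_ptp(position, orientation): joint-space move of the TCP to a pose.
- servo_line(position, orientation=None, rate=0.15, contact_N=None): straight line of the TCP; orientation=None keeps the orientation; rate is the mean speed in m/s. With contact_N (N) it stops when the force on the tool has changed by that much, and returns True; else False.
- goto_joints(angles): joint-space move.
- move_gripper(opening): finger opening in m; the grip force is fixed at half the most; returns when the fingers have stopped.
- sleep(seconds).
- inverse_kinematics(position, orientation): joint angles nearest the present ones, or None.
- capture(name): name is "scene" or "top"; returns a dict with "image" (400x640x3 uint8, blue, green, red), "range_z" (400x640 float32, m along the optical axis (not along the pixel's ray), 0 where there is no reading), "intrinsics" (3x3 intrinsics, pixels), "R" (3x3) and "t" (3): a world point X has camera coordinates R X + t. Camera axes: x right, y down, z forward; pixel columns grow to the right and rows downward; lengths in m; the calibration is good to about 2 mm. A picture is of the moment at which its call begins.
A pose or a line that the arm cannot do raises PlanningError and nothing moves.
- close_job(): hands the job in, once; it reports no verdict.
Trained networks look in the newest picture that a camera, given by its name, has taken for a name from the list of things; names that differ only in an ending like _2 or _b are one class to them, and where a whole thing is asked for, a point or a joint stands for the part that bears it (a point fixed in the world has none). Each returns a list of dicts, best first, with "conf" (0 to 1); they miss things now and then, are a little off and sometimes report something else, mostly with a low value. They report only what shows in the picture. A call takes as long as a camera call. They do not tell look-alikes from the thing itself.
- spot_in(camera, query): "xy" ([column, row] in pixels, amid what is visible of it).
- silhouettes(camera, query): "region" (400x640 bool, what is visible of it) and "xy" ([column, row] in pixels, amid what is visible of it).
Readings, each from a call of its own:
- current_clock(): time.
- current_joint_pos(): joint angles.
- current_qvel(): joint speeds.
- current_joint_torque(): joint torques, N m.
- current_position(): TCP position.
- current_orientation(): TCP orientation.
- current_force(): force on the tool from outside, world axes, zero at the start.
- current_torque(): the same for the moment, N m.
- current_finger_gap(): finger opening in m.
Only numpy, scipy, OpenCV 4.12 (cv2) and the standard library are available. Lean on these libraries where they do the work, as an engineer would, in place of code of your own. Each camera call takes 0.05 s, during which the arm holds its last target. There are 200 camera calls.

## Working session

There is one attempt and no reset: what is moved stays moved. The work goes in short steps, each a Python script; the robot and the scene stay as the last script left them, time stands still between calls to the robot, and variables do not carry over. Pictures are saved under pics/ and viewed, about 8 in all and at most 12, crops included, and the job is handed in when it is done.

```bash
mkdir -p pics; ls
cat > h.py <<'E'
import numpy as np, cv2
from bench import *
def cloud(c):
    z=c["range_z"].astype(float); K=c["intrinsics"]
    v,u=np.mgrid[:400,:640]
    P=np.stack([(u-K[0,2])/K[0,0]*z,(v-K[1,2])/K[1,1]*z,z],-1)
    W=(P-c["t"])@c["R"]; W[z<=0]=np.nan
    return W
E
python3 - <<'E'
from h import *
ims=[]
for n in ("scene","top"):
    c=capture(n); ims.append(c["image"]); W=cloud(c)
    np.savez(f"{n}.npz",W=W,im=c["image"],K=c["intrinsics"],R=c["R"],t=c["t"])
    print(n,"cam",-c["R"].T@c["t"])
    for q in ["cartridge","key","stand","unit","tray","tray_lip","socket_mouth","jar","cup"]:
        for d in silhouettes(n,q)[:3]:
            p=W[d["region"]]; p=p[~np.isnan(p[:,0])]
            print(q,round(d["conf"],2),np.round(d["xy"]),len(p),np.round(np.median(p,0),3) if len(p) else "", np.round(p.min(0),3) if len(p) else "", np.round(p.max(0),3) if len(p) else "")
    cv2.imwrite(f"pics/{n}0.png",c["image"])
print(current_clock())
E
```

```text
pics
scene cam [ 0.76751284 -0.48495048  0.9418337 ]
cartridge 0.88 [239. 263.] 542 [ 0.4   -0.277  0.05 ] [ 0.336 -0.3   -0.004] [ 0.428 -0.23   0.066]
cartridge 0.77 [207. 245.] 527 [ 0.293 -0.27   0.05 ] [ 0.226 -0.299 -0.004] [ 0.318 -0.221  0.065]
key 0.78 [366. 124.] 209 [0.473 0.328 0.081] [0.447 0.312 0.043] [0.497 0.358 0.101]
stand 0.56 [364. 134.] 217 [0.481 0.311 0.035] [0.441 0.3   0.   ] [0.5   0.354 0.05 ]
unit 0.79 [371. 213.] 9523 [0.647 0.01  0.107] [ 0.398 -0.085 -0.005] [0.799 0.21  0.163]
unit 0.4 [366. 136.] 224 [0.48  0.311 0.035] [0.426 0.3   0.   ] [0.5   0.362 0.05 ]
unit 0.37 [385. 202.] 632 [0.658 0.019 0.156] [ 0.619 -0.004  0.107] [0.69  0.09  0.163]
tray 0.85 [332. 194.] 2977 [0.49  0.049 0.017] [ 0.416 -0.063 -0.004] [0.594 0.211 0.111]
tray 0.16 [403. 149.] 656 [0.617 0.273 0.07 ] [ 0.58   0.255 -0.003] [0.648 0.347 0.1  ]
tray_lip 0.62 [328. 190.] 2931 [0.489 0.049 0.017] [ 0.398 -0.047 -0.003] [0.588 0.176 0.11 ]
socket_mouth 0.96 [386. 203.] 594 [0.658 0.019 0.157] [ 0.624 -0.004  0.112] [0.69  0.08  0.163]
socket_mouth 0.49 [368. 134.] 209 [0.481 
[... 604 characters left out ...]
327 0.092] [ 0.446  0.313 -0.004] [0.495 0.387 0.101]
stand 0.6 [191. 219.] 270 [0.472 0.313 0.042] [ 0.442  0.303 -0.004] [0.502 0.359 0.05 ]
unit 0.82 [297. 152.] 10630 [0.62  0.035 0.108] [ 0.43  -0.084 -0.005] [0.836 0.151 0.164]
tray 0.76 [292. 199.] 3798 [0.516 0.048 0.014] [ 0.433 -0.043 -0.001] [0.598 0.145 0.098]
tray_lip 0.74 [292. 197.] 3952 [0.515 0.048 0.014] [ 0.43  -0.043 -0.004] [0.595 0.145 0.098]
socket_mouth 0.83 [298. 135.] 586 [0.655 0.03  0.158] [ 0.625 -0.003  0.112] [0.687 0.061 0.164]
jar 0.88 [197. 164.] 863 [0.606 0.286 0.093] [ 0.575  0.26  -0.002] [0.664 0.361 0.1  ]
cup 0.77 [422. 150.] 771 [ 0.639 -0.298  0.037] [ 0.595 -0.328 -0.002] [ 0.669 -0.252  0.078]
1.0
```

View pics/scene0.png

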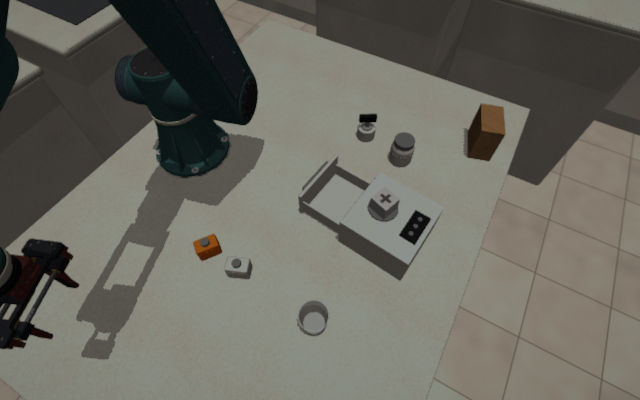

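View pics/top0.png

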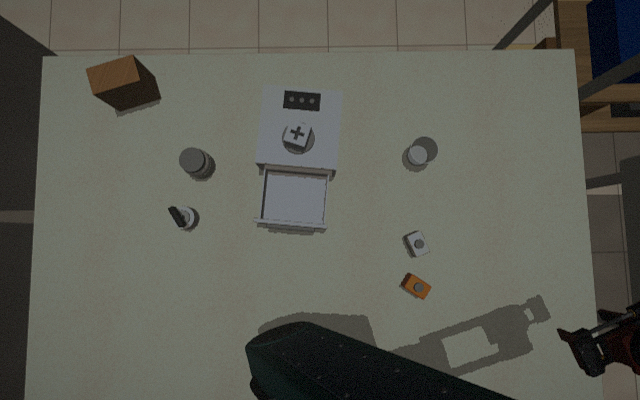

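```bash
cat >> h.py <<'E'
def rect(P,zlo,zhi,c=None,r=1,M=None,trim=1):
    m=(P[...,2]>zlo)&(P[...,2]<zhi)
    if c is not None: m&=np.hypot(P[...,0]-c[0],P[...,1]-c[1])<r
    if M is not None: m&=M
    q=P[m][:,:2]
    if len(q)<8: return None
    (cx,cy),(w,h),a=cv2.minAreaRect((q*1000).astype(np.float32))
    return np.round([cx,cy,w,h,a,len(q),np.median(P[m][:,2])*1000,*(q.mean(0)*1000)],1)
E
cat > m.py <<'E'
from h import *
for n in ("scene","top"):
    W=np.load(n+".npz")["W"]
    print(n,"table z",np.nanmedian(W[(abs(W[...,2])<.02)][:,2]))
    for l,a in dict(cart=(.042,.056,(.394,-.264),.06),cap=(.058,.07,(.394,-.264),.06),bar=(.085,.11,(.472,.33),.06),
      flange=(.043,.056,(.472,.33),.06), socket=(.152,.17,(.655,.03),.05),unit=(.106,.114,(.68,.04),.2),front=(.08,.1,(.44,.05),.15),floor=(.01,.02,(.5,.05),.2),jar=(.09,.1,(.61,.285),.06),cup=(.07,.08,(.635,-.29),.06)).items():
        print(l,rect(W,*a))
# rectified ortho view of top at socket and key
d=np.load("top.npz")
def ortho(d,c,z,r,s):
    g=np.linspace(-r,r,s); X,Y=np.meshgrid(g+c[0],g+c[1],indexing="ij")
    X=X[::-1,::-1];Y=Y[::-1,::-1]
    P=np.stack([X,Y,np.full_like(X,z)],-1)@d["R"].T+d["t"]
    p=P@d["K"].T
    return cv2.remap(d["im"],(p[...,0]/p[...,2]).astype(np.float32),(p[...,1]/p[...,2]).astype(np.float32),cv2.INTER_CUBIC)
s=np.load("scene.npz")
row1=np.hstack([ortho(x,(.655,.03),.16,.04,260) for x in(d,s)]+[ortho(d,(.472,.328),.098,.045,260)])
row2=np.hstack([ortho(s,(.472,.328),.098,.045,260)]+[ortho(x,(.394,-.264),.052,.045,260) for x in(d,s)])
I=np.vstack([row1,row2]); I=np.clip(I.astype(float)*1.5,0,255).astype(np.uint8)
for i in range(3):
  for j in range(2): cv2.drawMarker(I,(130+260*i,130+260*j),(0,0,255),0,12,1)
cv2.imwrite("pics/ortho0.png",I)
E
python3 m.py
```

```text
scene table z -0.00022119569625956157
cart [ 392.9 -271.6   59.9   41.4   23.4  293.    51.2  396.1 -273.4]
cap [ 393.8 -271.8   22.    21.5   70.    66.    61.5  393.7 -272. ]
bar [471.  330.1  55.2  13.9  31.8  93.   95.4 471.7 328.7]
flange [472.7 327.5  53.3  50.8  25.8 137.   46.7 472.5 325.8]
socket [656.9  29.1  54.4  53.5  70.5 363.  159.  657.6  27. ]
unit [ 686.7   25.9  202.7  200.1   83.9 4168.   109.5  693.2   16.2]
front [444.5  51.6 183.   22.5  83.7 372.   90.6 447.3  46.5]
floor [ 560.1   31.3  181.2  224.8   80.9 1530.    13.8  511.1   48.3]
jar [611.9 295.7  62.2  62.8  28.3 258.   94.2 612.3 294.2]
cup [ 632.5 -290.7   74.2   74.    28.4  193.    74.1  630.7 -290.4]
top table z -0.0005139590536858394
cart [ 393.8 -270.2   59.7   40.6   24.3  308.    50.7  393.6 -268.3]
cap [ 393.7 -269.8   20.7   20.1   88.9   69.    61.1  393.5 -269.8]
bar [470.8 331.8  54.8  14.7  29.9 153.   97.5 470.9 331. ]
flange [470.2 330.5  54.5  58.   60.3 218.   46.4 472.5 324.9]
socket [657.4  30.1  52.4  52.8  71.5 442.  159.2 656.9  30.3]
unit [ 687.6   27.   200.1  201.6   83.9 5257.   109.7  686.5   26.8]
front [477.9  66.9 169.6 153.2  28.  525.   91.4 445.8  52.5]
floor [ 528.7   42.5  194.8  143.9   83.9 2785.    13.5  520.9   45.2]
jar [611.3 296.6  61.   61.9   1.7 500.   94.7 611.6 296.3]
cup [ 632.6 -289.4   73.5   73.9   72.4  155.    73.4  632.9 -290.2]
```

View pics/ortho0.png

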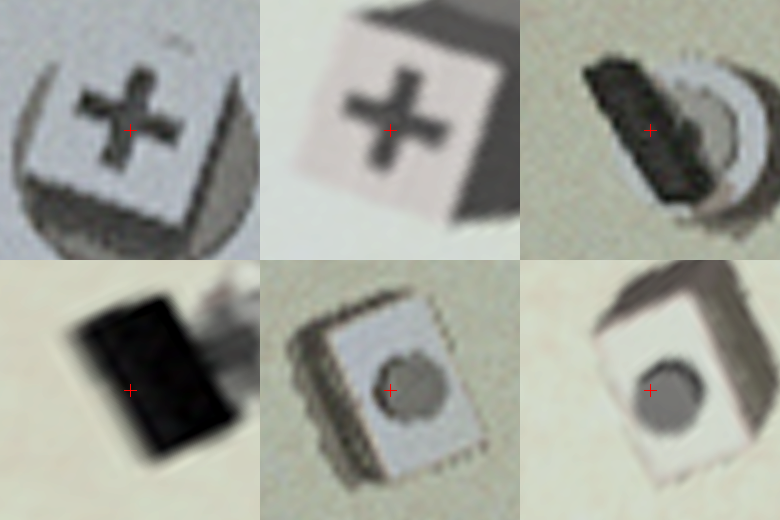

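```bash
cat >> h.py <<'E'
from scipy.spatial.transform import Rotation as Rn
def down(deg):
    a=np.radians(deg); c,s=np.cos(a),np.sin(a)
    return Rn.from_matrix(np.array([[c,s,0],[s,-c,0],[0,0,-1.]])).as_quat()
UY=-6.1; U0=np.array([.6872,.0265]); ux=np.array([np.cos(np.radians(UY)),np.sin(np.radians(UY))]); uy=np.array([-ux[1],ux[0]])
def U(x,y=0): return U0+x*ux+y*uy
def up(p,z): return [p[0],p[1],z]
def st(): print("t",round(current_clock(),2),"p",np.round(current_position(),4),"F",np.round(current_force(),1),"gap",round(current_finger_gap(),4),"q",np.round(current_joint_pos(),2))
E
python3 - <<'E'
from h import *
q=current_orientation(); M=Rn.from_quat(q).as_matrix(); print("yaw0",np.degrees(np.arctan2(M[1,0],M[0,0])))
for nm,p,yaws in [("cart",(.3935,-.2707,.015),(114,-66)),("place",up(U(-.176),.03),(83.9,-96.1)),("push0",up(U(-.29),.068),(83.9,-96.1)),("key",(.471,.3308,.065),(121,-59)),("sock",(.657,.0298,.18),(71,161,-19,-109))]:
    for y in yaws:
        j=inverse_kinematics(p,down(y)); print(nm,y,None if j is None else np.round(j,2))
E
```

```text
yaw0 -67.72016929276484
cart 114 [-0.75  0.49  1.97 -0.    0.68 -2.74]
cart -66 [-0.75  0.49  1.97 -0.    0.68  0.4 ]
place 83.9 [-0.05  0.5   1.88 -0.    0.76 -1.51]
place -96.1 [-0.05  0.5   1.88 -0.    0.76  1.63]
push0 83.9 [-0.03  0.32  2.09 -0.    0.73 -1.49]
push0 -96.1 [-0.03  0.32  2.09 -0.    0.73  1.65]
key 121 [ 0.49  0.51  1.72 -0.    0.91 -1.62]
key -59 [ 0.49  0.51  1.72 -0.    0.91  1.52]
sock 71 [-0.06  0.48  1.43 -0.    1.24 -1.3 ]
sock 161 [-0.06  0.48  1.43 -0.    1.24 -2.87]
sock -19 [-0.06  0.48  1.43 -0.    1.24  0.27]
sock -109 [-0.06  0.48  1.43 -0.    1.24  1.84]
```

Run:
```python
from h import *
c=(.3935,-.2707)
move_ptp(up(c,.13),down(-66))
servo_line(up(c,.015),rate=.15)
move_gripper(0.0); st()
servo_line(up(c,.17),rate=.2); st()
t=U(-.176)
move_ptp(up(t,.17),down(-96.1))
servo_line(up(t,.05),rate=.15)
print(servo_line(up(t,.024),rate=.03,contact_N=3)); st()
c=capture("top"); cv2.imwrite("pics/place.png",c["image"][130:260,200:400].repeat(4,0).repeat(4,1))
```

```text
t 4.01 p [ 0.3935 -0.2707  0.015 ] F [0.  0.1 1.5] gap 0.04 q [-0.75  0.49  1.97  0.    0.68  0.4 ]
t 4.93 p [ 0.3928 -0.2701  0.1691] F [ 0.1  0.5 -2.5] gap 0.0401 q [-0.75  0.24  1.83 -0.    1.06  0.4 ]
True
t 7.83 p [0.5123 0.0452 0.0288] F [ 1.1 -0.3  1.6] gap 0.0398 q [-0.05  0.5   1.88 -0.    0.76  1.63]
```

View pics/place.png

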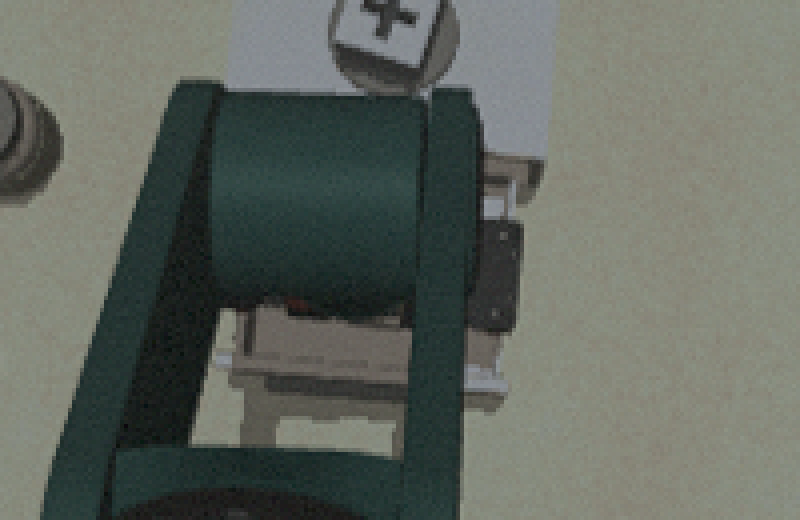

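The arm occludes the drawer at about (400,250), but contact came at z 0.029, exactly where the cartridge should meet the floor. I'll release it, back off and shut the drawer.

Run:
```python
from h import *
move_gripper(0.07)
t=U(-.176); servo_line(up(t,.19),rate=.2)
move_ptp(up(U(-.29),.15),down(-96.1)); 
move_gripper(0.0)
c=capture("scene"); W=cloud(c); 
for d in silhouettes("scene","cartridge")[:3]:
    p=W[d["region"]]; p=p[~np.isnan(p[:,0])]; print(round(d["conf"],2),np.round(d["xy"]),np.round(np.median(p,0),3),p[:,2].max())
cv2.imwrite("pics/rel.png",c["image"][130:270,250:470].repeat(3,0).repeat(3,1))
servo_line(up(U(-.29),.068),rate=.15); st()
```

```text
0.87 [208. 245.] [ 0.294 -0.271  0.051] 0.06486248880835721
0.56 [340. 189.] [0.517 0.033 0.062] 0.07840265451892262
t 11.97 p [0.3991 0.0573 0.0683] F [ 0.5 -0.1  0.4] gap 0.0005 q [-0.03  0.32  2.09  0.    0.73  1.65]
```

View pics/rel.png

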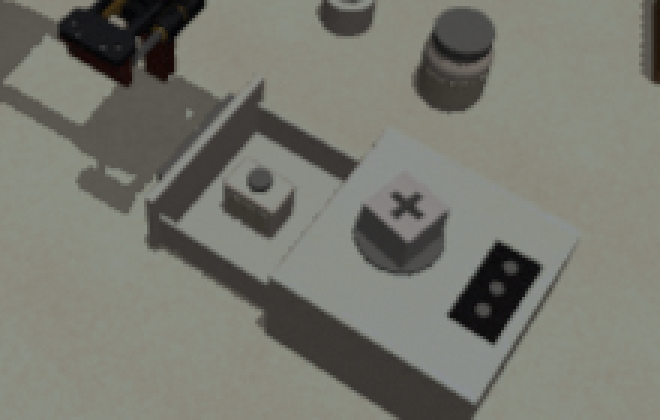

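The cartridge stands upright in the drawer, crop pixel (258,190). Next I push the drawer shut.

Run:
```python
from h import *
z=.068
print(servo_line(up(U(-.105),z),rate=.06,contact_N=8)); st()
p=np.array(current_position())[:2]; print("unit x",(p-U0)@ux)
```

```text
True
t 14.28 p [0.556  0.0404 0.0674] F [ 0.3 -0.5 -0.5] gap 0.0006 q [-0.05  0.49  1.76  0.    0.9   1.63]
unit x -0.13190556466064582
```

Run:
```python
from h import *
for k in range(3):
    r=servo_line(up(U(-.105),.068),rate=.03,contact_N=15); st()
    p=np.array(current_position())[:2]; print(r,"unit x",(p-U0)@ux)
    if r and k: break
servo_line(up(U(-.20),.068),rate=.2)
move_ptp(up(U(-.20),.19),down(-80))
move_gripper(.06)
move_ptp((.471,.3308,.19),down(-59))
c=capture("scene"); W=cloud(c); np.savez("s2.npz",W=W,im=c["image"],K=c["intrinsics"],R=c["R"],t=c["t"])
for nm,a in dict(socket=(.152,.17,(.655,.03),.05),unit=(.106,.114,(.68,.04),.2),front=(.08,.1,(.575,.04),.1),).items(): print(nm,rect(W,*a))
cv2.imwrite("pics/shut.png",c["image"][100:270,270:470].repeat(3,0).repeat(3,1)); st()
```

```text
t 14.69 p [0.5558 0.0404 0.0663] F [-0.3  0.6  0. ] gap 0.0004 q [-0.05  0.49  1.75  0.    0.91  1.63]
True unit x -0.13213545064871487
t 15.07 p [0.5557 0.0404 0.0656] F [-0.7  0.1 -0.3] gap 0.0002 q [-0.05  0.5   1.74  0.    0.93  1.63]
True unit x -0.13227178935627057
socket [657.   28.4  54.7  53.   71.2 361.  158.9 657.2  27.3]
unit [ 686.7   25.7  202.6  200.1   83.8 4177.   109.5  693.4   16.2]
front [574.9  35.6 178.7  16.8  83.8 239.   89.7 575.6  34.3]
t 18.28 p [0.4713 0.3294 0.19  ] F [-0.2 -0.1  1.1] gap 0.0601 q [ 0.49  0.35  1.6  -0.    1.18  1.52]
```

View pics/shut.png

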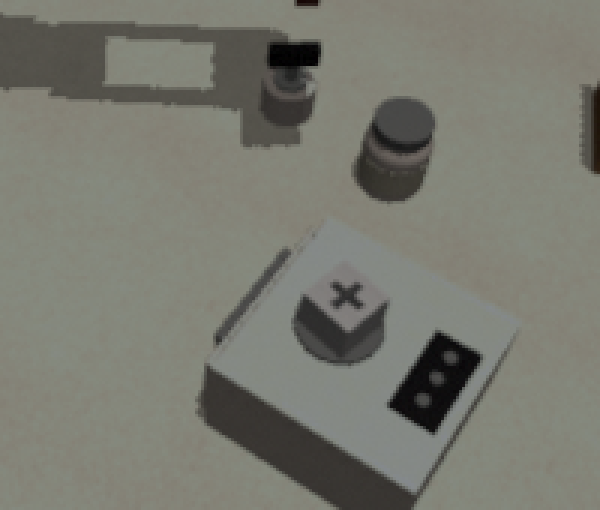

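The lip now sits flush at the front face (crop (250,300)), and the pushes all stopped at the same hard stop. The key and jar are undisturbed, so I take the key.

Run:
```python
from h import *
k=(.471,.3309)
servo_line(up(k,.071),down(-59),rate=.15); sleep(.3); st()
move_gripper(0.0); st()
servo_line(up(k,.15),rate=.12)
s=(.657,.0298)
move_ptp(up(k,.26),down(-59))
move_ptp(up(s,.26),down(-19)); sleep(.2); st()
c=capture("scene"); W=cloud(c)
for d in silhouettes("scene","key")[:2]:
    p=W[d["region"]]; p=p[~np.isnan(p[:,0])]; print(round(d["conf"],2),np.round(d["xy"]),np.round(np.median(p,0),3))
cv2.imwrite("pics/key.png",c["image"][110:260,300:480].repeat(4,0).repeat(4,1))
```

```text
t 19.52 p [0.4714 0.3311 0.0717] F [ 1.   0.6 -0.4] gap 0.0601 q [ 0.49  0.5   1.72 -0.    0.93  1.52]
t 20.3 p [0.471  0.3309 0.0709] F [-0.1 -0.2 -0.8] gap 0.014 q [0.49 0.5  1.72 0.   0.92 1.52]
t 23.16 p [0.6567 0.031  0.26  ] F [ 0.7 -0.7 -0.8] gap 0.0142 q [-0.06  0.41  1.33  0.    1.4   0.27]
0.68 [356. 198.] [0.575 0.032 0.089]
0.61 [387. 180.] [0.655 0.019 0.239]
```

View pics/key.png

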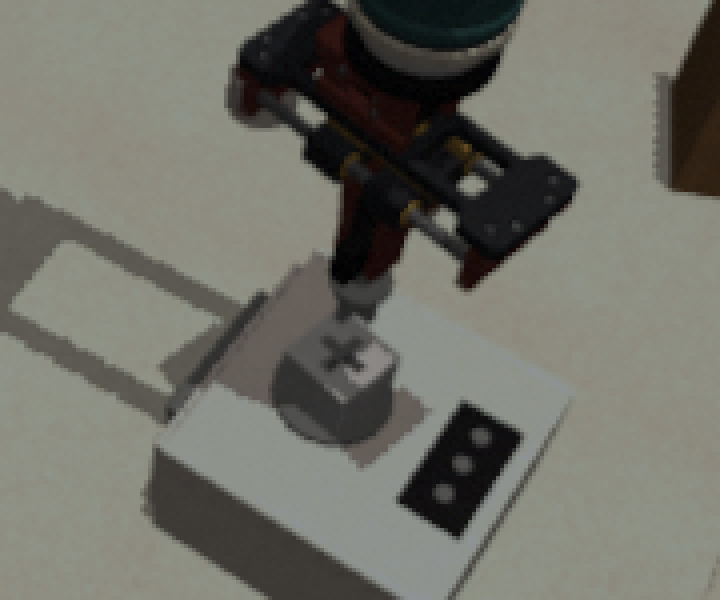

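Key is held upright above the socket, crop (360,290), with its fins parallel to the slot arms. I'll lower it, stopping on contact.

Run:
```python
from h import *
s=(.657,.0298); o=down(-18.9)
servo_line(up(s,.222),o,rate=.1); sleep(.2); st()
r=servo_line(up(s,.200),o,rate=.02,contact_N=6); print(r); st(); print(np.round(current_torque(),2))
```

```text
t 23.99 p [0.6576 0.0298 0.2229] F [-0.9  0.3 -0.6] gap 0.014 q [-0.06  0.44  1.38  0.    1.32  0.27]
False
t 25.24 p [0.657  0.0298 0.2001] F [ 0.4 -0.  -1.1] gap 0.0136 q [-0.06  0.46  1.4  -0.    1.28  0.27]
[-0.11 -0.03  0.04]
```

It went in without resistance, well past the 5 mm limit for misaligned fins. Now the final press.

Run:
```python
from h import *
s=(.657,.0298); o=down(-18.9)
r=servo_line(up(s,.180),o,rate=.015,contact_N=20); print(r); st()
for i in range(3): sleep(.5); st()
c=capture("scene"); W=cloud(c)
for q in ("key","plunger","cartridge","jar","cup"):
  for d in silhouettes("scene",q)[:2]:
    p=W[d["region"]]; p=p[~np.isnan(p[:,0])]; print(q,round(d["conf"],2),np.round(d["xy"]),np.round(np.median(p,0),3))
cv2.imwrite("pics/home.png",c["image"][110:260,300:480].repeat(4,0).repeat(4,1))
```

```text
True
t 26.2 p [0.6572 0.0298 0.1862] F [-1.3 -0.2  6.7] gap 0.0137 q [-0.06  0.47  1.42  0.    1.25  0.27]
t 26.7 p [0.6572 0.0298 0.1863] F [-1.3 -0.2  6.8] gap 0.0141 q [-0.06  0.47  1.42 -0.    1.25  0.27]
t 27.2 p [0.6572 0.0298 0.1863] F [-1.   0.2  5.7] gap 0.0139 q [-0.06  0.47  1.42  0.    1.25  0.27]
t 27.7 p [0.6572 0.0298 0.1863] F [-0.9 -0.5  6.6] gap 0.0136 q [-0.06  0.47  1.42 -0.    1.25  0.27]
key 0.54 [382. 194.] [0.656 0.016 0.19 ]
cartridge 0.86 [206. 248.] [ 0.293 -0.271  0.05 ]
cup 0.75 [311. 318.] [ 0.627 -0.282  0.031]
```

View pics/home.png

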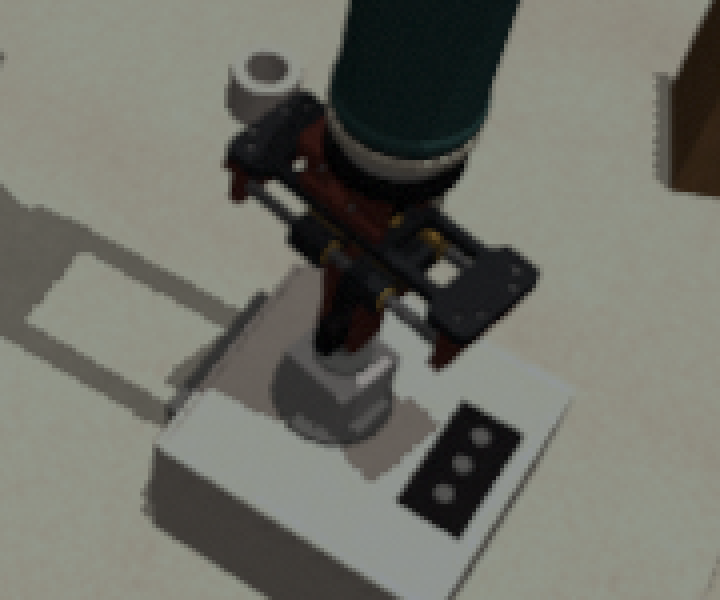

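Everything matches home: a sharp stop at z 0.1862 against a predicted 0.186. But the residual force (about 7 N) is only spring level, so I'll add a small steady bias to keep the flange firmly seated.

Run:
```python
from h import *
s=(.6572,.0298); o=down(-18.9)
for z in (.1857,.1852,.1847,.1842):
    servo_line(up(s,z),o,rate=.01); sleep(.3); st()
    if current_force()[2]>15: break
sleep(.5); st()
```

```text
t 28.55 p [0.6573 0.0298 0.1862] F [-2.3  0.9  6.8] gap 0.0139 q [-0.06  0.47  1.42 -0.    1.25  0.27]
t 29.1 p [0.6573 0.0298 0.1859] F [-2.  -0.1  7.1] gap 0.0137 q [-0.06  0.47  1.42  0.    1.25  0.27]
t 29.65 p [0.6573 0.0298 0.1859] F [-2.7  0.1 10.6] gap 0.0144 q [-0.06  0.47  1.42  0.    1.25  0.27]
t 30.2 p [0.6573 0.0298 0.1859] F [-4.2  0.1 13.7] gap 0.0137 q [-0.06  0.47  1.42 -0.    1.25  0.27]
t 30.7 p [0.6573 0.0298 0.1859] F [-4.4 -0.2 13.1] gap 0.0134 q [-0.06  0.47  1.42 -0.    1.25  0.27]
```

Run:
```python
from h import *
W=cloud(capture("top"))
for n,a in dict(jar=(.09,.1,(.61,.285),.06),cup=(.07,.08,(.635,-.29),.06)).items(): print(n,rect(W,*a))
close_job(); print(current_clock())
```

```text
jar [612.  300.4  55.1  60.8  83.3 458.   94.8 611.9 298.6]
cup [ 633.  -288.8   73.7   73.9   43.7  159.    73.4  634.2 -290.5]
the job is handed in; nothing more can be done
the job is handed in; nothing more can be done
```

I finished the job and handed it in at about 31 s. The white cartridge stands in the drawer, the drawer is shut, and the arm is still holding the key pressed home.

- **Cartridge:** A picture after I let go showed it upright in the drawer. I left the orange look-alike alone.
- **Drawer:** I pushed the lip until the arm met the same hard stop three times. Pictures afterwards show it flush with the unit's front.
- **Key:** The fins went into the slot without resistance. The key stopped at 0.1859 m, where I expected 0.186 m. When I pushed further, the force rose from about 7 N to 13 N without any movement, so the flange is seated. I left it under that push.
- **Jar and cup:** The final top view shows both standing at their original height. The cup's centre is within 1 mm of where it started. The jar's centre read 2 to 4 mm off in y, probably because the arm partly hid it, as its measured outline was narrower too. The arm was never near it at its height. The scene camera did not detect the jar in the last look.

The plunger travel could not be seen directly. I judged "home" from the key's height and the force.

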